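# Push the pastry carton home in the packing slide

### The job

Push the cardboard pastry carton along the packing slide, into the lane between the two steel guide rails and gently all the way home, so that it rests squarely against the end stop. Neither the carton nor the robot may touch either rail at any time, so centre and straighten the carton before it goes in. Only push it with the fingers: do not lift or tip it, and leave everything else where it stands.

Things in the scene. Friction and masses are not known exactly. Their poses are not given: they have to be found in the camera images.
- slide: packing slide: fixed flat aluminium plate on the table, 440 mm long (x -200 to 240), 240 wide (y -120 to 120), 12 thick, placed and turned differently each run. Origin: on the table, under the middle of the lane's mouth; x points down the lane (push direction, to the end stop), y left, z up; plate top at z = 12. Open for x below 0; lane from x = 0 to 220 mm
- rail_left: left guide rail, steel bar fixed on the slide, 220 mm long, 12 thick, 25 high above the plate. Origin: mouth end, middle of its thickness, on the plate's top; it runs along its x (the slide's x), 62 mm left (+y) of the lane's middle line; clear width between the rails 112 mm. Not to be touched
- rail_right: right guide rail, the same bar 62 mm to the right (-y) of the lane's middle line. Not to be touched
- end_stop: rigid steel end stop across the far end of the lane, 112 mm wide, 12 mm thick, 45 mm high above the plate. Origin: on the plate's top, in the middle of the face that the carton meets, 220 mm down the lane from its mouth. The carton may touch it
- cake_box: closed rigid cardboard pastry carton 100 mm long (x), 90 wide (y), 75 high, 0.3 to 0.56 kg, loose on the slide before the lane's mouth, off the middle line and askew. Origin: centre of its underside. Goes in with its x along the slide's x, 11 mm clear on each side; home, its centre is 170 mm past the mouth. Slides with a few newtons; its faces stand 50 mm above the rails
- nozzle: bystander: small steel piping nozzle, cone 28 mm wide, 42 mm high, standing on the slide outside the left rail; origin: centre of its underside
- spice_jar: bystander: small jar, 32 mm wide, 45 mm high, standing on the slide outside the right rail; origin: centre of its underside
- cake_ring: bystander: steel cake ring, 90 mm wide, 50 mm high; origin: centre of its underside
- spatula: bystander: spatula lying on the table; origin: on its underside
- syrup_tub: bystander: closed tub, 80 mm wide, 100 mm high; origin: centre of its underside
- small_bowl: bystander: steel bowl, 100 mm wide, 45 mm high; origin: centre of its underside
- cake0: bystander: glazed cake, 104 mm wide, 58 mm high, on a wire rack to the left; origin: centre of its underside
- cake1: bystander: a second such cake on the rack; origin: centre of its underside
Things that resemble listed ones, but are neither listed nor needed, are in the scene too. Leave any purple look-alike of the cake_box alone.

How it is judged:
On the way:
1. the carton is pushed in at the mouth, between the rails (x of cake_box in the frame of slide between 0 and 0.12 m and y of cake_box in the frame of slide between -0.012 and 0.012 m and z of cake_box in the frame of slide below 0.018 m), for 0.1 s.
At the end, for the whole second after the job is handed in: the carton stands flat on the slide between the rails, up against the end stop (gap under 7 mm), within 12 mm of the lane's middle line and 0.08 rad of straight, at rest, and let go (x of cake_box in the frame of slide between 0.163 and 0.176 m and y of cake_box in the frame of slide between -0.012 and 0.012 m and z of cake_box in the frame of slide between 0.008 and 0.016 m and angle between the x axis of cake_box and the x axis of slide, either way round below 0.08 rad and angle between cake_box's own z axis and vertical below 0.05 rad and linear speed of cake_box below 0.01 m/s); the robot touches nothing.
It fails at once if the left rail is touched by the carton or the robot (over 0.3 N) (contact force between rail_left and anything else above 0.3 N).
It fails at once if the right rail is touched by the carton or the robot (over 0.3 N) (contact force between rail_right and anything else above 0.3 N).
It fails at once if the carton is lifted (10 mm or more off the plate) or tipped (over 0.2 rad) (z of cake_box in the frame of slide above 0.022 m or angle between cake_box's own z axis and vertical above 0.2 rad).
It fails at once if the carton is rammed against the end stop (over 40 N) (contact force between cake_box and end_stop above 40 N).
It fails at once if a bystander is moved (over 15 mm) (distance of any of nozzle, spice_jar, cake_ring, spatula, syrup_tub, small_bowl, cake0, cake1 from where it was at the start of the episode above 0.015 m).
It also fails if it takes over 64 s, if anything falls off the work surface, if the arm or the gripper's body presses on something with over 40 N, if the wrist force passes 120 N, or if a joint passes its speed limit or range.

### The arm

A 7-joint arm with a two-finger parallel gripper is mounted at the origin on the work surface. World frame = base frame: x ahead of the robot, y to its left, z up, the work surface at z = 0. Lengths are in m, angles in rad, forces in N, time in s.
With the tool pointing down it reaches from about 0.4 to 0.925 m from the base axis. Payload 4.1 kg.
Tool frame: the origin (TCP) lies on the centre line of the jaws, within the pads' length; the fingertips stand bot.tips_ahead ahead of it and the grasp point (between the pads) lies 6 mm ahead of it (bot.tips_ahead is the distance from the TCP to the fingertips, in m); z points along the fingers, y is the line along which they close (so a half turn about z gives the same grasp; the last joint's range is limited). The gripper opens to 85 mm and grips with 20 to 120 N. Pads are 22 mm wide; open, the fingers measure 114 mm over their backs; the gripper's body (76 mm by 85 mm) begins 54 mm behind the grasp point. The pads swing forward as they close: fully open they stand 13 mm farther back than shut.
Start: joints at [-1.392, 0.398, 0.045, 1.537, -0.019, 1.207, -0.051], TCP at [0.178, 0.625, 0.256] pointing down, gripper open.
Joint ranges: [-2.82, 2.82], [-0.49, 2.23], [-1.37, 1.46], [0, 2.46], [-1.36, 4.5], [0.23, 2], [-2.94, 2.94]. Speed limits (rad/s): [2.57, 2.57, 3.14, 3.14, 3.14, 3.14, 3.14].

### API

Orientations are given as a rotation vector (axis times angle).
In Python, from rig import state, snapshot, calibration, ticket, outline_of, bot gives the robot as it stands. The module is installed in compiled form; this text tells all that it offers.
- The arm moves only by the tool carry_out, never from a script. Its argument "targets" is a list of rows, each a list of 7 numbers: the shift along the tool's x, y, z in mm, then the turn, a rotation vector about the tool's x, y, z in rad, then the finger opening in mm, from 0 to 85.4. A call has 1 to 8 rows; each row shifts and turns the commanded pose from where the row before left it, along the tool's axes as they then stand; what a row does not reach is not made up. A row lasts 1/12 s, in which the tool goes at most 41.7 mm and 7.16 degrees, less where a joint would pass 70% of its speed; a pose out of reach is approached as far as the arm can. A call is refused whole if a number of a shift passes 41.7 or a number of a turn 0.125, either way. A call with a gripper value outside its range is refused whole. The fingers move at their own pace and stop on an object; "force" is the grip in N (left out, the last holds). Time passes only in rows, so rows that do not move let the fingers close. It gives the time, the measured TCP pose, the force, the opening and the grip force at its end, in the units of the state.
- state(): the state, without advancing time (a new reading comes with each control period).
- snapshot(name): name is "scene" or "side" or "wrist"; returns the picture (384x512x3 uint8, red, green, blue); there is no depth.
- calibration(name): a dict with "fx", "fy", "cx", "cy" (pixels), "k1" (the pictures are not rectified: a ray, as slopes to the right and down, at radius r is drawn at 1 + k1 r^2 times it, then the intrinsics apply), "R" (3x3) and "t" (3): a world point X has camera coordinates R X + t. Camera axes: x right, y down, z forward; pixel columns grow to the right and rows downward; lengths in m; the calibration is good to about 2 mm. A picture is of the moment at which its call begins: read the wrist's pose just before it. calibration takes no time and is no camera call; for the wrist camera it gives the pose at the moment of the call.
- ticket.sign_off(): hands the job in; it is judged then, once.
Trained networks look in the newest picture that a camera, given by its name, has taken for a name from the list of things; names that differ only in an ending like _2 or _b are one class to them, and where a whole thing is asked for, a point or a joint stands for the part that bears it (a point fixed in the world has none). Each returns a list of dicts, best first, with "score" (0 to 1); they miss things now and then, are a little off and sometimes report something else, mostly with a low value. They report only what shows in the picture. A call takes as long as a camera call. They do not tell look-alikes from the thing itself.
- outline_of(camera, query): "pixels" (384x512 bool, what is visible of it) and "box" ([left, top, width, height] in pixels, round what is visible of it).
The state is a dict: "time_s": time; "qpos": joint angles; "qvel": joint speeds; "effort": joint torques, N m; "ee_pos": TCP position; "tool_rot": TCP orientation; "force": force on the tool from outside, world axes, zero at the start; "moment": the same for the moment, N m; "gripper_width": finger opening in m; "finger_force": force on a finger pad.
Only numpy, scipy, OpenCV 4.12 (cv2) and the standard library are available. Lean on these libraries where they do the work, as an engineer would, in place of code of your own. Each camera call takes 0.05 s, during which the arm holds its last target. There are 200 camera calls.

## Working session

There is one attempt and no reset: what is moved stays moved. The work goes in short steps, Python scripts to look and compute and a tool call to move; the robot and the scene stay as the last step left them, time stands still between calls to the robot, and variables do not carry over. Pictures are saved under pics/ and viewed, at most 10 in all, crops included, and the job is handed in when it is done.

Besides the shell and the picture viewer there is one more tool, called after ">>>" by a JSON object that holds its "api" and its "payload". carry_out: Moves the arm, as the interface text tells. Its arguments: {"type":"object","properties":{"targets":{"type":"array","items":{"type":"array","items":{"type":"number"}}},"force":{"type":"number"}},"required":["targets"]}

```bash
mkdir -p pics; cat > h.py <<'E'
import numpy as np, cv2
from rig import state, snapshot, calibration, ticket, outline_of, bot
from scipy.spatial.transform import Rotation as Ro
def save(im,n): cv2.imwrite(f'pics/{n}.png',im[:,:,::-1])
def proj(c,X):
    X=np.atleast_2d(X); p=X@np.array(c['R']).T+np.array(c['t']); s=p[:,:2]/p[:,2:]
    s=s*(1+c['k1']*(s**2).sum(1,keepdims=True)); return s*[c['fx'],c['fy']]+[c['cx'],c['cy']]
def onplane(c,uv,z):
    uv=np.atleast_2d(np.array(uv,float)); d=(uv-[c['cx'],c['cy']])/[c['fx'],c['fy']]; s=d.copy()
    for _ in range(20): s=d/(1+c['k1']*(s**2).sum(1,keepdims=True))
    R=np.array(c['R']);C=-R.T@np.array(c['t']); r=np.c_[s,np.ones(len(s))]@R
    return C+r*((z-C[2])/r[:,2])[:,None]
E
python3 - <<'E'
from h import *
print(state(), bot.tips_ahead)
ims=[]
for n in ('scene','side','wrist'):
    im=snapshot(n); save(im,n+'0'); ims.append(im)
    c=calibration(n); R=np.array(c['R']); print(n,'cam at',-R.T@np.array(c['t']),'fwd',R[2])
    for q in ('cake_box','end_stop','rail_left','rail_right','slide','nozzle','spice_jar','cake_ring'):
        print(n,q,[(round(d['score'],2),d['box']) for d in outline_of(n,q)])
E
```

```text
{'time_s': 0.0, 'qpos': array([-1.39202127,  0.39919901,  0.04500451,  1.53787793, -0.01870375,
        1.20690655, -0.05068901]), 'qvel': array([-0.00049624,  0.00026514, -0.00151865, -0.00025297,  0.00081742,
        0.00165869,  0.00078022]), 'effort': array([-2.03744694e-04, -4.75113702e+01,  1.36468772e+00, -2.54223168e+01,
        1.16450619e-02,  9.30834358e-03, -3.70683793e-06]), 'ee_pos': array([0.17803787, 0.62453086, 0.25525921]), 'tool_rot': array([-4.34673869e-01, -3.11122157e+00,  3.08466545e-03]), 'force': array([-0.23936743, -0.20524886, -0.02837006]), 'moment': array([-0.01155335,  0.01171515,  0.0388176 ]), 'finger_force': 0.0, 'gripper_width': 0.08554146130972802} 0.025
scene cam at [1.30585426 0.39972827 1.32993655] fwd [-0.46815502 -0.26819883 -0.84196215]
scene cake_box [(0.9, [150.2, 201.3, 33.2, 37.7]), (0.89, [209.3, 153.7, 31.5, 35.4])]
scene end_stop [(0.43, [315.3, 176.3, 14.3, 35.1])]
scene rail_left [(0.95, [258.8, 165.1, 66.2, 15.1])]
scene rail_right [(0.56, [249.2, 196.1, 66.5, 19.1])]
scene slide [(0.72, [188.5, 144.5, 141.8, 84.8])]
scene nozzle [(0
[... 244 characters left out ...]
8]), (0.66, [278.7, 167.6, 28.6, 37.9])]
side end_stop [(0.76, [198.3, 170.7, 31.9, 13.3]), (0.55, [186.8, 129.5, 28.9, 23.2])]
side rail_left []
side rail_right [(0.56, [232.1, 173.4, 24.1, 29.3])]
side slide [(0.69, [184.9, 168.9, 111.1, 96.7])]
side nozzle [(0.47, [204.0, 201.9, 4.7, 14.0])]
side spice_jar [(0.67, [245.0, 178.6, 13.6, 13.5])]
side cake_ring [(0.87, [282.4, 266.9, 33.7, 36.9]), (0.32, [230.0, 173.6, 25.3, 27.5])]
wrist cam at [0.11358945 0.64381373 0.37315236] fwd [ 0.25310815 -0.0722154  -0.96473893]
wrist cake_box []
wrist end_stop []
wrist rail_left []
wrist rail_right []
wrist slide [(0.47, [62.6, 376.3, 8.9, 7.7])]
wrist nozzle []
wrist spice_jar []
wrist cake_ring []
```

```bash
python3 - <<'E'
from h import *
a=cv2.imread('pics/scene0.png');b=cv2.imread('pics/side0.png')
a=cv2.resize(a[120:260,130:350],None,fx=3.6,fy=3.6,interpolation=cv2.INTER_CUBIC)
b=cv2.resize(b[120:320,150:390],None,fx=3,fy=3,interpolation=cv2.INTER_CUBIC)
cv2.imwrite('pics/s1.png',a);cv2.imwrite('pics/s2.png',b)
E
```

```text
(no output)
```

View pics/s1.png

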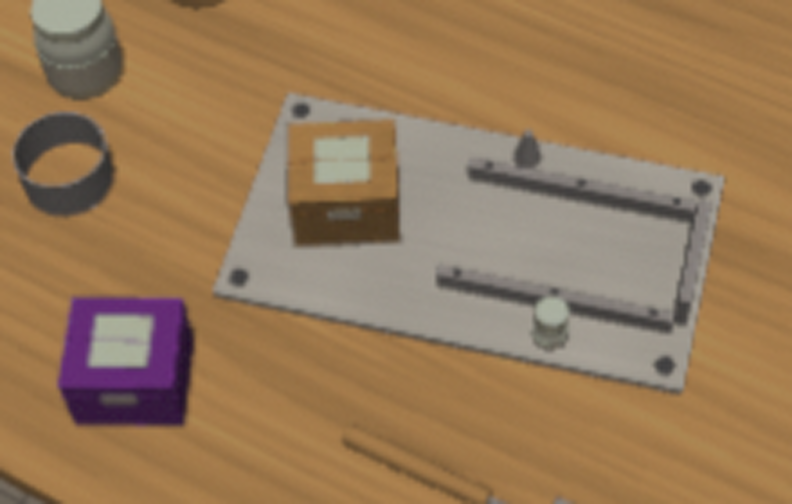

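View pics/s2.png

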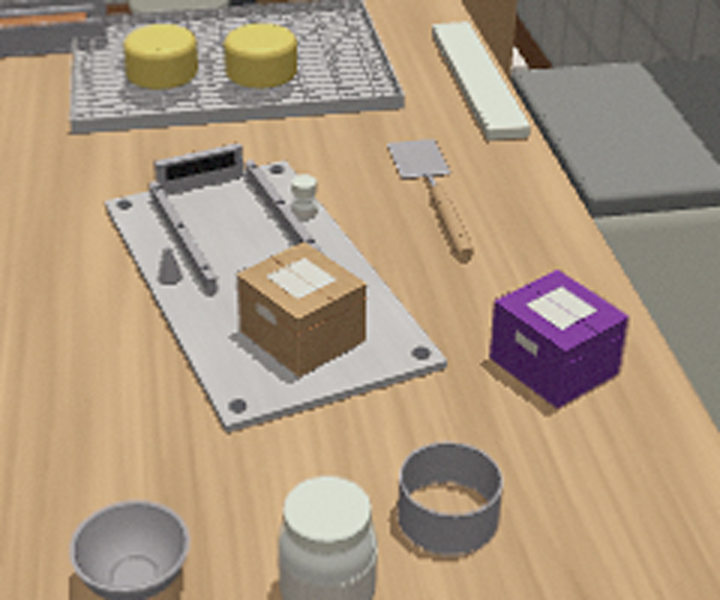

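```bash
cat >> h.py <<'E'
from scipy.optimize import least_squares
def fit(obs,local,p0):
    # obs: list of (cam, uv Nx2); local Nx3 ; pose p=(x,y,yaw)
    def W(p): 
        c,s=np.cos(p[2]),np.sin(p[2]); L=np.array(local)
        return np.c_[p[0]+c*L[:,0]-s*L[:,1],p[1]+s*L[:,0]+c*L[:,1],L[:,2]]
    f=lambda p: np.concatenate([(proj(c,W(p))-uv).ravel() for c,uv in obs])
    r=least_squares(f,p0); return r.x, r.fun
E
python3 - <<'E'
from h import *
cs,cd=calibration('scene'),calibration('side')
A=lambda l:np.array(l,float)/3.6+[130,120]-.36
B=lambda l:np.array(l,float)/3+[150,120]-.33
s1=A([(290,95),(722,178),(683,388),(215,293)]); s2=B([(228,425),(106,205),(285,163),(444,362)])
L=[(-.2,.12,.012),(.24,.12,.012),(.24,-.12,.012),(-.2,-.12,.012)]
w=onplane(cs,s1,.012);w2=onplane(cd,s2,.012);print(w.round(3),w2.round(3),sep='\n')
d=w[1]-w[0]; p0=[*w.mean(0)[:2],np.arctan2(d[1],d[0])]
p,r=fit([(cs,s1),(cd,s2)],L,p0);print('slide',p.round(4),'res',r.round(1))
b1=A([(288,124),(396,122),(399,200),(290,192)]);b2=B([(298,330),(237,288),(305,243),(366,288)])
v=onplane(cs,b1,.087);v2=onplane(cd,b2,.087);print(v.round(3),v2.round(3),sep='\n')
d=v[1]-v[0];th=np.arctan2(d[1],d[0])
for a,b in ((.05,.045),(.045,.05)):
    L=[(-a,b,.087),(a,b,.087),(a,-b,.087),(-a,-b,.087)]
    q,r=fit([(cs,b1),(cd,b2)],L,[*v.mean(0)[:2],th]);print('box',q.round(4),'cost',(r**2).sum())
    c,s=np.cos(p[2]),np.sin(p[2]);dx=q[:2]-p[:2];print(' in slide',c*dx[0]+s*dx[1],-s*dx[0]+c*dx[1],q[2]-p[2])
E
```

```text
[[ 0.483 -0.257  0.012]
 [ 0.37   0.162  0.012]
 [ 0.596  0.225  0.012]
 [ 0.712 -0.195  0.012]]
[[ 0.482 -0.262  0.012]
 [ 0.368  0.152  0.012]
 [ 0.595  0.216  0.012]
 [ 0.706 -0.203  0.012]]
slide [ 0.5439 -0.0373  1.835 ] res [-0.9 -1.   0.7 -0.8  0.   0.4 -1.  -0.6 -0.7  0.  -0.8 -1.6  0.1 -1.3
  1.5 -0.9]
[[ 0.559 -0.203  0.087]
 [ 0.509 -0.116  0.087]
 [ 0.584 -0.069  0.087]
 [ 0.624 -0.16   0.087]]
[[ 0.556 -0.222  0.087]
 [ 0.505 -0.146  0.087]
 [ 0.583 -0.077  0.087]
 [ 0.632 -0.166  0.087]]
box [ 0.5688 -0.1422  2.1216] cost 48.32104373236254
 in slide -0.10782281371306054 0.003370033986984204 0.2865617043517874
box [ 0.569  -0.1423  2.1537] cost 74.33467823622942
 in slide -0.10796715804339513 0.003223711845280551 0.3186768935655415
```

```bash
cat >> h.py <<'E'
SL=np.array([0.5439,-0.0373,1.835])
def S2W(x,y,sl=None):
    sl=SL if sl is None else sl
    c,s=np.cos(sl[2]),np.sin(sl[2]); return np.array([sl[0]+c*x-s*y, sl[1]+s*x+c*y])
def W2S(xy,sl=None):
    sl=SL if sl is None else sl
    c,s=np.cos(sl[2]),np.sin(sl[2]); d=np.array(xy)[:2]-sl[:2]; return np.array([c*d[0]+s*d[1],-s*d[0]+c*d[1]])
def yawR(a): # tool down, tool x at world angle a
    return np.array([[np.cos(a),np.sin(a),0],[np.sin(a),-np.cos(a),0],[0,0,-1.]])
def plan(xyz,yaw,op,step=40,cur=None):
    s=state(); P=np.array(s['ee_pos']) if cur is None else np.array(cur[0]); R=Ro.from_rotvec(s['tool_rot']).as_matrix() if cur is None else yawR(cur[1])
    T=yawR(yaw); dv=Ro.from_matrix(R.T@T).as_rotvec(); d=np.array(xyz)-P
    n=int(max(1,np.ceil(np.linalg.norm(d)*1000/step),np.ceil(np.linalg.norm(dv)/.12)))
    print('rows',n,'yaw0',np.degrees(np.arctan2(R[1,0],R[0,0])))
    for i in range(n):
        Ri=R@Ro.from_rotvec(dv*i/n).as_matrix(); sh=Ri.T@d*1000/n
        print([round(float(v),1) for v in sh]+[round(float(v),3) for v in dv/n]+[op])
E
python3 - <<'E'
from h import *
c=calibration('wrist');print(c['fx'],c['cx'])
w=S2W(-.09,0);print(w)
plan([*w,.36],SL[2],60)
E
```

```text
281.0226496219221 258.3648231291797
[ 0.56740266 -0.12417707]
rows 22 yaw0 164.08866760594796
[-26.3, -27.9, -4.7, 0.0, -0.0, 0.047, 60]
[-27.6, -26.6, -4.7, 0.0, -0.0, 0.047, 60]
[-28.8, -25.3, -4.7, 0.0, -0.0, 0.047, 60]
[-30.0, -23.9, -4.7, 0.0, -0.0, 0.047, 60]
[-31.1, -22.5, -4.7, 0.0, -0.0, 0.047, 60]
[-32.1, -21.0, -4.7, 0.0, -0.0, 0.047, 60]
[-33.0, -19.5, -4.7, 0.0, -0.0, 0.047, 60]
[-33.9, -17.9, -4.7, 0.0, -0.0, 0.047, 60]
[-34.7, -16.3, -4.7, 0.0, -0.0, 0.047, 60]
[-35.5, -14.7, -4.7, 0.0, -0.0, 0.047, 60]
[-36.1, -13.0, -4.7, 0.0, -0.0, 0.047, 60]
[-36.7, -11.3, -4.7, 0.0, -0.0, 0.047, 60]
[-37.2, -9.6, -4.7, 0.0, -0.0, 0.047, 60]
[-37.6, -7.9, -4.7, 0.0, -0.0, 0.047, 60]
[-37.9, -6.1, -4.7, 0.0, -0.0, 0.047, 60]
[-38.1, -4.3, -4.7, 0.0, -0.0, 0.047, 60]
[-38.3, -2.5, -4.7, 0.0, -0.0, 0.047, 60]
[-38.4, -0.7, -4.7, 0.0, -0.0, 0.047, 60]
[-38.4, 1.1, -4.7, 0.0, -0.0, 0.047, 60]
[-38.3, 2.9, -4.7, 0.0, -0.0, 0.047, 60]
[-38.1, 4.6, -4.7, 0.0, -0.0, 0.047, 60]
[-37.8, 6.4, -4.7, 0.0, -0.0, 0.047, 60]
```

>>> {"api": "carry_out", "payload": {"targets": [[-26,-28,-5,0,0,0.047,60],[-28,-27,-5,0,0,0.047,60],[-29,-25,-5,0,0,0.047,60],[-30,-24,-5,0,0,0.047,60],[-31,-22,-5,0,0,0.047,60],[-32,-21,-5,0,0,0.047,60],[-33,-19,-5,0,0,0.047,60],[-34,-18,-5,0,0,0.047,60]]}}

```text
time_s: 2.02
ee_pos: [0.3206, 0.3515, 0.2968]
tool_rot: [1.012, 2.974, 0.001]
force: [0.2, 0.5, 1.3]
gripper_width: 0.0602
finger_force: 0.0
```

>>> {"api": "carry_out", "payload": {"targets": [[-35,-16,-5,0,0,0.047,60],[-35,-15,-5,0,0,0.047,60],[-36,-13,-5,0,0,0.047,60],[-37,-11,-5,0,0,0.047,60],[-37,-10,-5,0,0,0.047,60],[-38,-8,-5,0,0,0.047,60],[-38,-6,-5,0,0,0.047,60],[-38,-4,-5,0,0,0.047,60]]}}

```text
time_s: 2.68
ee_pos: [0.4616, 0.0783, 0.337]
tool_rot: [1.55, 2.732, 0.002]
force: [0.1, -0.4, 0.2]
gripper_width: 0.0594
finger_force: 0.0
```

>>> {"api": "carry_out", "payload": {"targets": [[-38,-2,-5,0,0,0.047,60],[-38,-1,-5,0,0,0.047,60],[-38,1,-5,0,0,0.047,60],[-38,3,-5,0,0,0.047,60],[-38,5,-5,0,0,0.047,60],[-38,6,-5,0,0,0.047,60],[0,0,0,0,0,0,60],[0,0,0,0,0,0,60]]}}

```text
time_s: 3.35
ee_pos: [0.5661, -0.1261, 0.3663]
tool_rot: [1.922, 2.484, -0.002]
force: [0.3, -0.1, -0.3]
gripper_width: 0.06
finger_force: 0.0
```

```bash
python3 - <<'E'
from h import *
s=state();print(s['time_s'],s['ee_pos'],s['qpos'].round(2),np.linalg.norm(s['qvel']))
R=Ro.from_rotvec(s['tool_rot']).as_matrix();print(R.round(3))
c=calibration('wrist');im=snapshot('wrist');save(im,'w1')
for q in ('cake_box','rail_left','rail_right','end_stop','slide'): print(q,[(round(d['score'],2),d['box']) for d in outline_of('wrist',q)])
import pickle;pickle.dump(c,open('w1.pkl','wb'))
b=cv2.resize(im,None,fx=1.5,fy=1.5,interpolation=cv2.INTER_CUBIC);save(b,'w1b')
E
```

```text
3.35 [ 0.56611148 -0.12608194  0.36628358] [-0.48  0.27  0.79  1.56 -0.19  1.39  0.58] 0.08684103880534623
[[-0.251  0.968 -0.   ]
 [ 0.968  0.251 -0.002]
 [-0.002 -0.001 -1.   ]]
cake_box [(0.74, [351.9, 198.0, 73.3, 76.2]), (0.6, [216.3, 124.3, 84.5, 85.9])]
rail_left [(0.56, [211.4, 0.0, 12.5, 96.0])]
rail_right [(0.61, [297.0, 0.0, 11.1, 94.7])]
end_stop []
slide [(0.69, [179.2, 1.4, 158.7, 213.2])]
```

View pics/w1b.png

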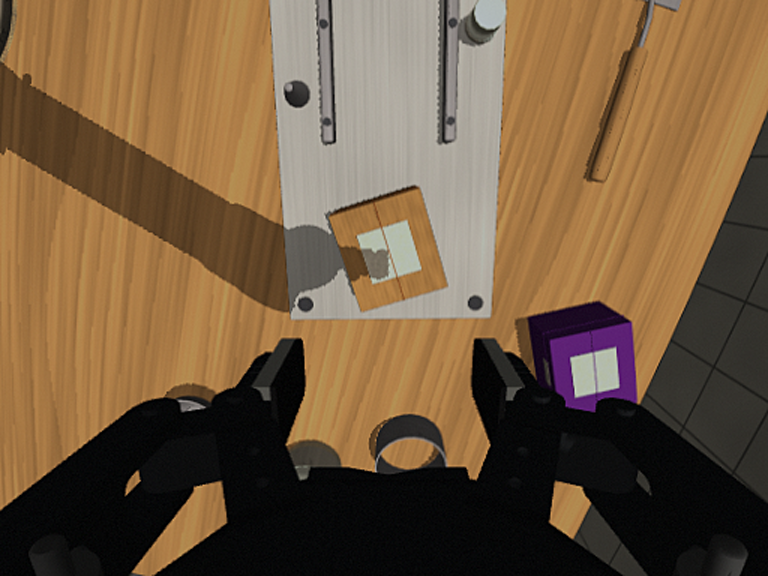

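```bash
python3 - <<'E'
from h import *; import pickle
c=pickle.load(open('w1.pkl','rb'))
u=lambda l:(np.array(l,float)+.5)/1.5-.5
sc=onplane(c,u([(327,122),(449,122),(323,24),(453,23)]),.037)
pc=onplane(c,u([(291,319),(491,318)]),.012); pe=onplane(c,u([(271,0),(506,0)]),.012)
me=onplane(c,u([(321,143),(335,143),(442,143),(456,143)]),.037)
bx=onplane(c,u([(329,212),(418,186),(447,286),(361,311)]),.087)
print('rail sep',np.linalg.norm(sc[0]-sc[1]),np.linalg.norm(sc[2]-sc[3]),'plate w',np.linalg.norm(pc[0]-pc[1]))
m1,m2,m3,m4=(sc[0]+sc[1])/2,(sc[2]+sc[3])/2,pc.mean(0),pe.mean(0); mm=me.mean(0)
for a,b in ((m1,m2),(m3,m2),(m3,m1),(m3,m4)): d=b-a;print('yaw',np.arctan2(d[1],d[0]))
d=pc[0]-pc[1];print('yaw rear edge',np.arctan2(d[1],d[0])+np.pi*1.5, 'rail pair',np.arctan2(*(sc[0]-sc[1])[1::-1])+1.5*np.pi)
y=np.arctan2(*(m2-m3)[1::-1])
e=np.array([np.cos(y),np.sin(y)])
print('mouth from plate',(m3[:2]+.2*e),'mouth from rails',mm, 'old',SL)
sl=np.array([*( (m3[:2]+.2*e)*.5+mm[:2]*.5),y]);print('SL',sl)
L=[(.05,.045,.087),(.05,-.045,.087),(-.05,-.045,.087),(-.05,.045,.087)]
uv=u([(329,212),(418,186),(447,286),(361,311)])
q,r=fit([(c,uv)],L,[.5688,-.142,2.12]);print('box',q,r.round(1),'in slide',W2S(q,sl),q[2]-sl[2])
# triangulated height check of box: size at z=.087
print('sides',[np.linalg.norm(bx[i]-bx[(i+1)%4]).round(4) for i in range(4)])
print('tcp in slide',W2S(state()['ee_pos'],sl))
E
```

```text
rail sep 0.12215085452731353 0.12448307611228905 plate w 0.23800568046833395
yaw 1.8249974984004367
yaw 1.8362764559473794
yaw 1.8409633277056092
yaw 1.8338578523290456
yaw rear edge 1.8304761300240453 rail pair 1.8246395204960617
mouth from plate [ 0.54278464 -0.03405157] mouth from rails [ 0.54271711 -0.03664195  0.037     ] old [ 0.5439 -0.0373  1.835 ]
SL [ 0.54275088 -0.03534676  1.83627646]
box [ 0.56839449 -0.13423998  2.11607833] [-1.1  1.   1.4 -0.5  0.4 -0.2 -0.8 -0.2] in slide [-0.10215684  0.00120164] 0.2798018697461624
sides [np.float64(0.086), np.float64(0.1), np.float64(0.0883), np.float64(0.1015)]
tcp in slide [-0.08923282  0.0002494 ]
```

```bash
sed -i 's/^SL=.*/SL=np.array([0.5428,-0.0355,1.833])/' h.py; python3 - <<'E'
from h import *
cs,cd=calibration('scene'),calibration('side')
p=np.array([(62,165),(70,10)])/3.6+[130,120]
print('ring,tub in slide',W2S(onplane(cs,p[:1],.03)[0]),W2S(onplane(cs,p[1:],.1)[0]))
p=np.array([(450,495),(327,510)])/3+[150,120]
print('ring,tub side   ',W2S(onplane(cd,p[:1],.03)[0]),W2S(onplane(cd,p[1:],.1)[0]))
w=S2W(-.198,.001);plan([*w,.2],SL[2],44)
plan([*w,.072],SL[2],44,cur=([*w,.2],SL[2]))
E
```

```text
ring,tub in slide [-0.37947269 -0.03100435] [-0.40738668  0.10083427]
ring,tub side    [-0.38620834 -0.0236747 ] [-0.42013371  0.10766526]
rows 5 yaw0 105.01071598509978
[-21.8, -0.2, 33.2, 0.0, -0.0, -0.0, 44]
[-21.8, -0.2, 33.2, 0.0, -0.0, -0.0, 44]
[-21.8, -0.2, 33.2, 0.0, -0.0, -0.0, 44]
[-21.8, -0.2, 33.2, 0.0, -0.0, -0.0, 44]
[-21.8, -0.2, 33.2, 0.0, -0.0, -0.0, 44]
rows 4 yaw0 105.02316384747989
[0.0, 0.0, 32.0, 0.0, 0.0, 0.0, 44]
[0.0, 0.0, 32.0, 0.0, 0.0, 0.0, 44]
[0.0, 0.0, 32.0, 0.0, 0.0, 0.0, 44]
[0.0, 0.0, 32.0, 0.0, 0.0, 0.0, 44]
```

>>> {"api": "carry_out", "payload": {"targets": [[-36,0,20,0,0,0,44],[-36,0,20,0,0,0,44],[-37,-1,20,0,0,0,44],[0,0,40,0,0,0,44],[0,0,40,0,0,0,44],[0,0,40,0,0,0,44],[0,0,40,0,0,0,44],[0,0,40,0,0,0,44]]}}

```text
time_s: 4.32
ee_pos: [0.5932, -0.227, 0.1049]
tool_rot: [1.913, 2.491, 0.002]
force: [1.0, -0.4, 0.7]
gripper_width: 0.0437
finger_force: 0.0
```

>>> {"api": "carry_out", "payload": {"targets": [[0,0,35,0,0,0,44],[0,0,37,0,0,0,44],[0,0,0,0,0,0,44],[0,0,0,0,0,0,44]]}}

```text
time_s: 4.65
ee_pos: [0.5942, -0.228, 0.0351]
tool_rot: [1.913, 2.49, 0.002]
force: [0.8, -0.8, 3.1]
gripper_width: 0.0442
finger_force: 2.0
```

```bash
python3 - <<'E'
from h import *
s=state();R=Ro.from_rotvec(s['tool_rot']).as_matrix();print(s['time_s'],W2S(s['ee_pos']),s['ee_pos'][2],np.arctan2(R[1,0],R[0,0])-SL[2],s['force'],s['gripper_width'])
im=snapshot('wrist');save(cv2.resize(im,None,fx=1.5,fy=1.5,interpolation=cv2.INTER_CUBIC),'w2b')
E
```

```text
4.65 [-0.19922818  0.00028386] 0.035092769148626246 -0.001590395399894362 [ 0.7555217  -0.76154832  3.10242569] 0.044186862427468346
```

View pics/w2b.png

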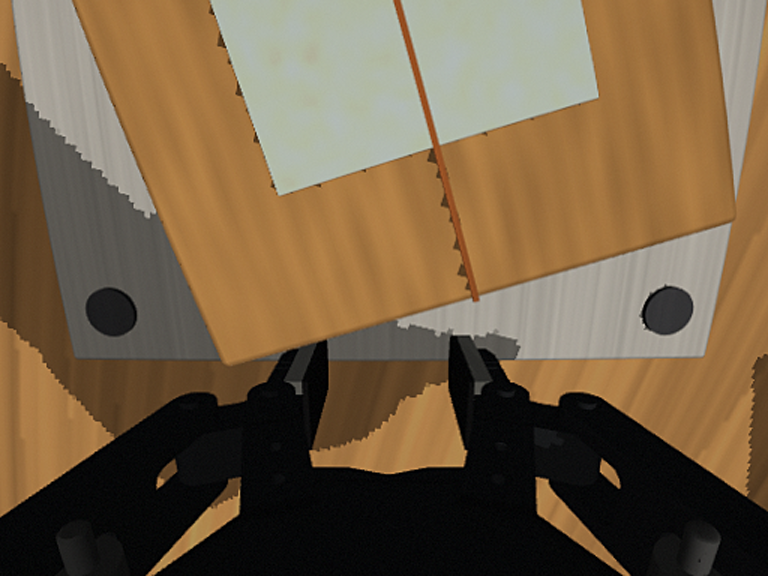

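>>> {"api": "carry_out", "payload": {"targets": [[0,0,-18,0,0,0,44],[0,0,-18,0,0,0,44],[7,0,0,0,0,0,44],[7,0,0,0,0,0,44],[5,0,0,0,0,0,44],[5,0,0,0,0,0,44],[5,0,0,0,0,0,44],[5,0,0,0,0,0,44]]}}

```text
time_s: 5.37
ee_pos: [0.5834, -0.1956, 0.0698]
tool_rot: [-1.916, -2.489, 0.002]
force: [-0.2, -1.7, -1.6]
gripper_width: 0.0442
finger_force: 0.0
```

>>> {"api": "carry_out", "payload": {"targets": [[5,0,0,0,0,0,44],[5,0,0,0,0,0,44],[4,0,0,0,0,0,44],[3,0,0,0,0,0,44],[0,0,0,0,0,0,44]]}}

```text
time_s: 5.78
ee_pos: [0.5801, -0.1781, 0.0705]
tool_rot: [-1.915, -2.49, -0.002]
force: [0.1, -1.1, 0.1]
gripper_width: 0.0442
finger_force: 0.0
```

```bash
python3 - <<'E'
from h import *
s=state();R=Ro.from_rotvec(s['tool_rot']).as_matrix();print(s['time_s'],W2S(s['ee_pos']),s['ee_pos'][2],np.arctan2(R[1,0],R[0,0])-SL[2],s['force'],s['gripper_width'])
import pickle;pickle.dump(calibration('wrist'),open('w3.pkl','wb'))
im=snapshot('wrist');save(im,'w3');save(cv2.resize(im,None,fx=1.5,fy=1.5,interpolation=cv2.INTER_CUBIC),'w3b')
E
```

```text
5.7833 [-0.14740351  0.00090848] 0.07051068085822194 -0.0023995311583127066 [ 0.12233475 -1.12710305  0.05966655] 0.044162078477118845
```

View pics/w3b.png

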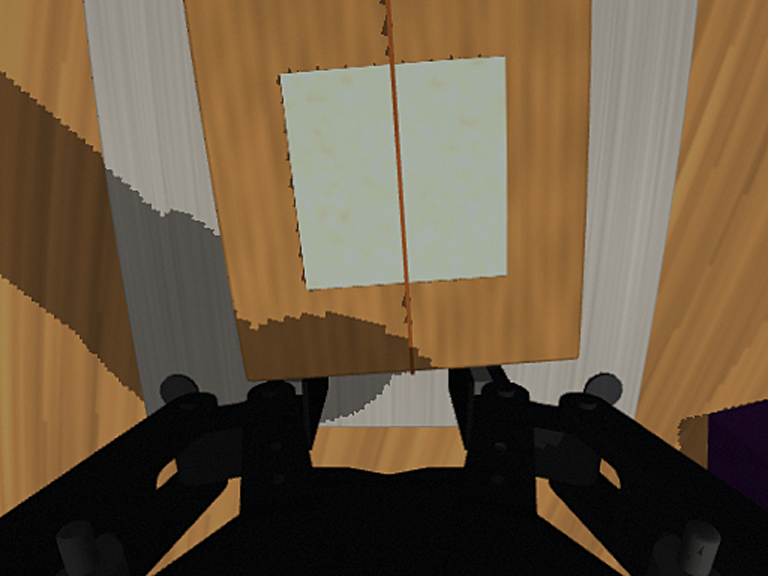

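```bash
cat >> h.py <<'E'
def rear(c,l,r,sc=1.5):
    w=onplane(c,(np.array([l,r],float)+.5)/sc-.5,.087)
    a,b=W2S(w[0]),W2S(w[1]); d=a-b; th=np.arctan2(-d[0],d[1])
    m=(a+b)/2; print('w',np.linalg.norm(d),'th',th,'ctr',m+.05*np.array([np.cos(th),np.sin(th)]),'rearmid',m)
E
python3 - <<'E'
from h import *; import pickle
c=pickle.load(open('w3.pkl','rb'))
rear(c,(247,381),(578,357))
w=onplane(c,(np.array([(387,0),(412,373)])+.5)/1.5-.5,.087);d=w[0]-w[1];print('seam',np.arctan2(d[1],d[0])-SL[2],W2S(w[0]),W2S(w[1]))
w=onplane(c,(np.array([(85,0),(147,417),(697,0),(636,417)])+.5)/1.5-.5,.012);print([W2S(x) for x in w])
E
```

```text
w 0.08767512075292654 th 0.07593681996313444 ctr [-0.08110889 -0.00115206] rearmid [-0.1309648  -0.00494526]
seam 0.07238128982032066 [-0.04483459  0.00127275] [-0.13187859 -0.00503863]
[array([-0.01464696,  0.11746341]), array([-0.19472737,  0.1183072 ]), array([-0.01506925, -0.11800618]), array([-0.19538815, -0.11909594])]
```

>>> {"api": "carry_out", "payload": {"targets": [[4,0,0,0,0,0,44],[4,0,0,0,0,0,44],[4,0,0,0,0,0,44],[2,0,0,0,0,0,44],[0,0,0,0,0,0,44]]}}

```text
time_s: 6.25
ee_pos: [0.5763, -0.1648, 0.0704]
tool_rot: [-1.915, -2.49, -0.001]
force: [0.5, -0.8, -0.6]
gripper_width: 0.0442
finger_force: 0.0
```

```bash
python3 - <<'E'
from h import *
s=state();R=Ro.from_rotvec(s['tool_rot']).as_matrix();print(s['time_s'],W2S(s['ee_pos']),s['ee_pos'][2],np.arctan2(R[1,0],R[0,0])-SL[2],s['force'],s['gripper_width'])
import pickle;pickle.dump(calibration('wrist'),open('w4.pkl','wb'))
im=snapshot('wrist');save(im,'w4');save(cv2.resize(im,None,fx=1.5,fy=1.5,interpolation=cv2.INTER_CUBIC),'w4b')
E
```

```text
6.25 [-0.13358793  0.00116494] 0.07041840298962389 -0.002670003518111752 [ 0.47542116 -0.76865476 -0.57067877] 0.04424409372993212
```

View pics/w4b.png

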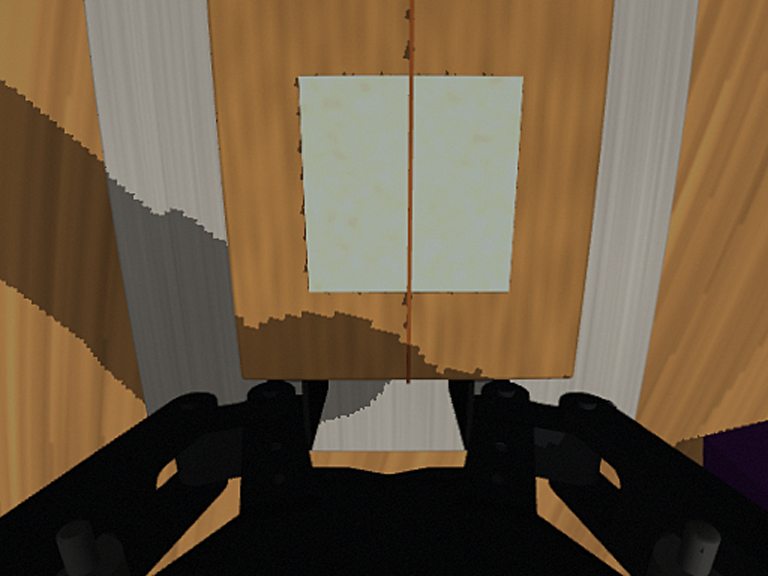

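```bash
python3 - <<'E'
from h import *; import pickle
c=pickle.load(open('w4.pkl','rb'))
rear(c,(242,380),(573,378))
w=onplane(c,(np.array([(410,0),(408,383)])+.5)/1.5-.5,.087);d=w[0]-w[1];print('seam',np.arctan2(d[1],d[0])-SL[2],W2S(w[0]),W2S(w[1]))
E
```

```text
w 0.08808334189659213 th 0.0029157037140047646 ctr [-0.07004103 -0.00359673] rearmid [-0.12004082 -0.00374251]
seam 0.004079076969136786 [-0.0310795 -0.0034115] [-0.12096481 -0.00377815]
```

>>> {"api": "carry_out", "payload": {"targets": [[5,-0.6,0,0,0,0,44],[6,-0.6,0,0,0,0,44],[6,-0.6,0,0,0,0,44],[6,-0.6,0,0,0,0,44],[6,-0.6,0,0,0,0,44],[6,-0.6,0,0,0,0,44],[3,0,0,0,0,0,44],[0,0,0,0,0,0,44]]}}

```text
time_s: 6.97
ee_pos: [0.5627, -0.1281, 0.0703]
tool_rot: [-1.913, -2.49, -0.001]
force: [0.2, 0.1, -0.4]
gripper_width: 0.0439
finger_force: 0.0
```

```bash
python3 - <<'E'
from h import *
s=state();R=Ro.from_rotvec(s['tool_rot']).as_matrix();print(s['time_s'],W2S(s['ee_pos']),s['ee_pos'][2],np.arctan2(R[1,0],R[0,0])-SL[2],s['force'],s['gripper_width'])
import pickle;pickle.dump(calibration('wrist'),open('w5.pkl','wb'))
im=snapshot('wrist');save(im,'w5');
im2=snapshot('scene');save(im2,'s5')
b=cv2.resize(im2[140:230,200:340],None,fx=4,fy=4,interpolation=cv2.INTER_CUBIC)
a=cv2.resize(im,(560,420));save(np.vstack([a[:230+60],np.vstack([b])[:300]]),'w5b')
E
```

```text
6.9667 [-0.09460988  0.00483634] 0.07027600054312058 -0.0016241909004659494 [ 0.16981958  0.13836238 -0.38253409] 0.04387117849362976
```

View pics/w5b.png

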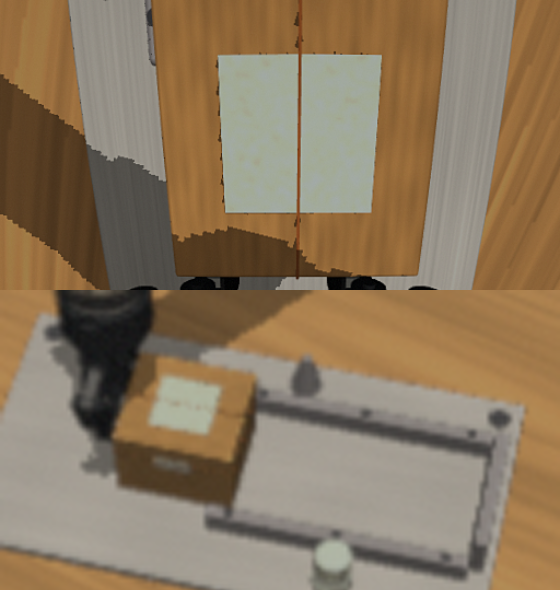

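```bash
python3 - <<'E'
from h import *; import pickle
c=pickle.load(open('w5.pkl','rb')); k=560/512
rear(c,(177,276.5),(418,276),k)
w=onplane(c,(np.array([(297.5,0),(297,278)])+.5)/k-.5,.087);d=w[0]-w[1];print('seam',np.arctan2(d[1],d[0])-SL[2],W2S(w[0]),W2S(w[1]))
w=onplane(c,(np.array([(70,0),(106,270),(516,0),(480,270)])+.5)/k-.5,.012);print([W2S(x) for x in w])
w=onplane(c,(np.array([(146,0),(152,66)])+.5)/k-.5,.037);print('rail L',[W2S(x) for x in w])
E
```

```text
w 0.0878493912526204 th -7.385683484144067e-05 ctr [-0.03101101 -0.00027153] rearmid [-0.08101101 -0.00026784]
seam 0.007886496424388545 [0.00785369 0.00072995] [-8.14628718e-02  2.55366890e-05]
[array([0.03776817, 0.11701821]), array([-0.11696183,  0.11858249]), array([ 0.03800334, -0.11826308]), array([-0.1174269 , -0.12159772])]
rail L [array([0.02671578, 0.06567746]), array([-0.00115813,  0.06524934])]
```

>>> {"api": "carry_out", "payload": {"targets": [[4,0,0,0,0,0,44],[7,0,0,0,0,0,44],[8,0,0,0,0,0,44],[8,0,0,0,0,0,44],[8,0,0,0,0,0,44],[8,0,0,0,0,0,44],[7,0,0,0,0,0,44],[4,0,0,0,0,0,44]]}}

```text
time_s: 7.73
ee_pos: [0.549, -0.0761, 0.0704]
tool_rot: [-1.914, -2.491, -0.001]
force: [0.5, -2.3, -0.6]
gripper_width: 0.0442
finger_force: 0.0
```

```bash
python3 - <<'E'
from h import *
s=state();R=Ro.from_rotvec(s['tool_rot']).as_matrix();print(s['time_s'],W2S(s['ee_pos']),s['ee_pos'][2],np.arctan2(R[1,0],R[0,0])-SL[2],s['force'],s['gripper_width'])
import pickle;pickle.dump(calibration('wrist'),open('w6.pkl','wb'))
im=snapshot('wrist');save(im,'w6');save(cv2.resize(im,None,fx=1.5,fy=1.5,interpolation=cv2.INTER_CUBIC),'w6b')
E
```

```text
7.7333 [-0.04079435  0.00454207] 0.07041116995428558 -0.0017293063326779823 [ 0.54861017 -2.31798661 -0.64721307] 0.044240528526784374
```

View pics/w6b.png

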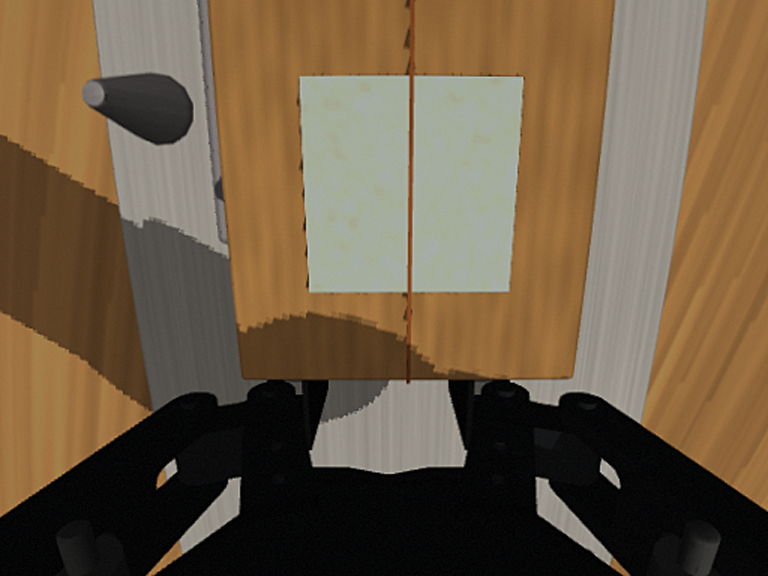

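>>> {"api": "carry_out", "payload": {"targets": [[5,0,0,0,0,0,44],[7,0,0,0,0,0,44],[8,0,0,0,0,0,44],[8,0,0,0,0,0,44],[8,0,0,0,0,0,44],[8,0,0,0,0,0,44],[8,0,0,0,0,0,44],[7,0,0,0,0,0,44]]}}

```text
time_s: 8.45
ee_pos: [0.5338, -0.0195, 0.0704]
tool_rot: [-1.915, -2.49, -0.0]
force: [0.4, -2.5, -1.0]
gripper_width: 0.0443
finger_force: 0.0
```

>>> {"api": "carry_out", "payload": {"targets": [[7,0,0,0,0,0,44],[7,0,0,0,0,0,44],[7,0,0,0,0,0,44],[7,0,0,0,0,0,44],[6,0,0,0,0,0,44],[5,0,0,0,0,0,44],[4,0,0,0,0,0,44],[2,0,0,0,0,0,44]]}}

```text
time_s: 9.12
ee_pos: [0.5225, 0.0235, 0.0705]
tool_rot: [-1.915, -2.49, -0.0]
force: [0.6, -2.6, -1.8]
gripper_width: 0.0441
finger_force: 0.0
```

```bash
python3 - <<'E'
from h import *
s=state();R=Ro.from_rotvec(s['tool_rot']).as_matrix();print(s['time_s'],W2S(s['ee_pos']),s['ee_pos'][2],np.arctan2(R[1,0],R[0,0])-SL[2],s['force'],s['gripper_width'])
import pickle;pickle.dump(calibration('wrist'),open('w7.pkl','wb'))
im=snapshot('wrist');save(im,'w7');im2=snapshot('scene');save(im2,'s7')
b=cv2.resize(im2[140:230,200:340],None,fx=4,fy=4,interpolation=cv2.INTER_CUBIC)
a=cv2.resize(im,(560,420));save(np.vstack([a[:290],b[:300]]),'w7b')
E
```

```text
9.1167 [0.06227006 0.00435104] 0.07045366917482579 -0.0024533018421593056 [ 0.61478513 -2.58205626 -1.83288644] 0.04406282873610482
```

View pics/w7b.png

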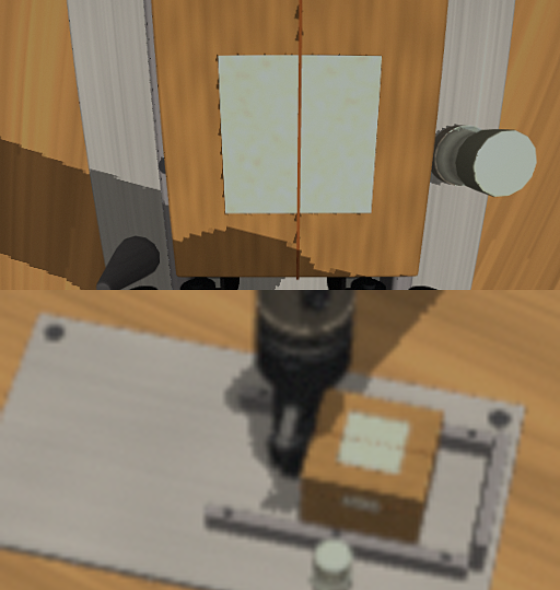

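>>> {"api": "carry_out", "payload": {"targets": [[4,0,0,0,0,0,44],[5,0,0,0,0,0,44],[5,0,0,0,0,0,44],[5,0,0,0,0,0,44],[5,0,0,0,0,0,44],[4,0,0,0,0,0,44],[3,0,0,0,0,0,44],[2,0,0,0,0,0,44]]}}

```text
time_s: 9.88
ee_pos: [0.5141, 0.0553, 0.0705]
tool_rot: [-1.915, -2.49, -0.0]
force: [0.7, -2.3, 0.1]
gripper_width: 0.0438
finger_force: 0.0
```

>>> {"api": "carry_out", "payload": {"targets": [[1,0,0,0,0,0,44],[1,0,0,0,0,0,44],[1,0,0,0,0,0,44],[1,0,0,0,0,0,44],[1,0,0,0,0,0,44],[1,0,0,0,0,0,44]]}}

```text
time_s: 10.38
ee_pos: [0.5126, 0.0605, 0.0705]
tool_rot: [-1.916, -2.489, 0.0]
force: [1.0, -2.5, 0.0]
gripper_width: 0.0437
finger_force: 0.0
```

```bash
python3 - <<'E'
from h import *
s=state();print(s['time_s'],W2S(s['ee_pos']),s['ee_pos'][2],s['force'])
E
```

```text
10.3833 [0.10050586 0.00431071] 0.0704886802816171 [ 1.002763   -2.53673639  0.00315052]
```

>>> {"api": "carry_out", "payload": {"targets": [[1,0,0,0,0,0,44],[1,0,0,0,0,0,44],[1,0,0,0,0,0,44]]}}

```text
time_s: 10.63
ee_pos: [0.5118, 0.0635, 0.0705]
tool_rot: [-1.916, -2.49, -0.0]
force: [0.6, -2.6, -0.2]
gripper_width: 0.0441
finger_force: 0.0
```

>>> {"api": "carry_out", "payload": {"targets": [[1,0,0,0,0,0,44],[1,0,0,0,0,0,44]]}}

```text
time_s: 10.8
ee_pos: [0.5113, 0.0655, 0.0705]
tool_rot: [-1.916, -2.49, -0.0]
force: [0.5, -3.3, 0.0]
gripper_width: 0.0439
finger_force: 0.0
```

>>> {"api": "carry_out", "payload": {"targets": [[0.7,0,0,0,0,0,44],[0.7,0,0,0,0,0,44]]}}

```text
time_s: 10.97
ee_pos: [0.511, 0.0668, 0.0705]
tool_rot: [1.916, 2.49, 0.0]
force: [1.2, -4.0, 0.3]
gripper_width: 0.044
finger_force: 0.0
```

>>> {"api": "carry_out", "payload": {"targets": [[0.5,0,0,0,0,0,44],[0.5,0,0,0,0,0,44]]}}

```text
time_s: 11.13
ee_pos: [0.5111, 0.0669, 0.0706]
tool_rot: [1.915, 2.488, -0.0]
force: [2.1, -5.6, -0.2]
gripper_width: 0.0443
finger_force: 0.0
```

The tool has stopped advancing while the force rises, so the carton is against the stop. I'll back off straight and rise.

>>> {"api": "carry_out", "payload": {"targets": [[-4,0,0,0,0,0,44],[-12,0,0,0,0,0,44],[-20,0,0,0,0,0,44],[-30,0,0,0,0,0,44],[0,0,-40,0,0,0,44],[0,0,-40,0,0,0,44],[0,0,-40,0,0,0,44],[0,0,-40,0,0,0,44]]}}

```text
time_s: 11.8
ee_pos: [0.527, 0.0032, 0.2319]
tool_rot: [-1.917, -2.487, 0.001]
force: [1.9, 0.6, 0.5]
gripper_width: 0.0439
finger_force: 0.0
```

>>> {"api": "carry_out", "payload": {"targets": [[0,0,-30,0,0,0,44],[0,0,-10,0,0,0,44],[0,0,0,0,0,0,44]]}}

```text
time_s: 12.05
ee_pos: [0.5292, 0.0038, 0.2733]
tool_rot: [1.914, 2.488, 0.009]
force: [0.7, 0.6, -0.6]
gripper_width: 0.0443
finger_force: 0.0
```

```bash
python3 - <<'E'
from h import *
s=state();print(s['time_s'],W2S(s['ee_pos']),s['ee_pos'][2],s['force'])
import pickle;pickle.dump(calibration('wrist'),open('w8.pkl','wb'))
im=snapshot('wrist');save(cv2.resize(im,None,fx=1.5,fy=1.5,interpolation=cv2.INTER_CUBIC),'w8b')
E
```

```text
12.05 [0.04144296 0.00291597] 0.2732840458609711 [ 0.68514375  0.56802939 -0.58687623]
```

View pics/w8b.png

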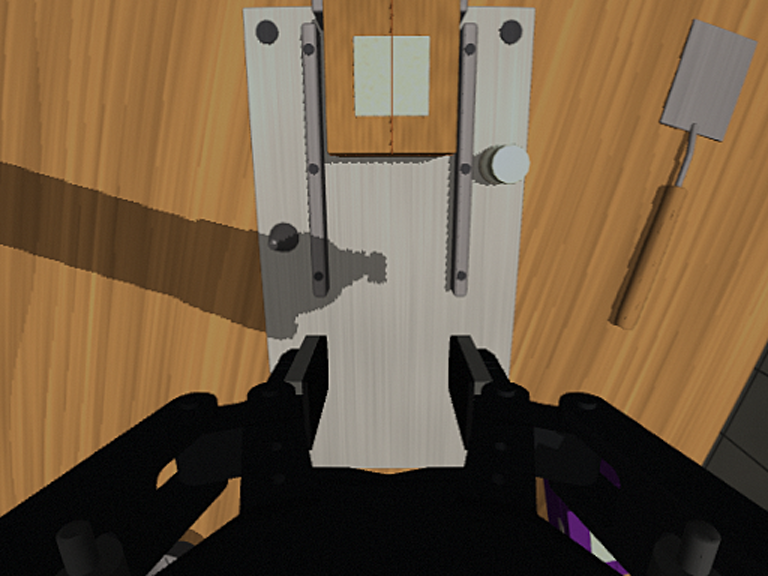

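```bash
python3 - <<'E'
from h import *; import pickle
c=pickle.load(open('w8.pkl','rb'))
rear(c,(328,153),(457,153))
w=onplane(c,(np.array([(244,9),(534,9)])+.5)/1.5-.5,.012);print([W2S(x) for x in w])
w=onplane(c,(np.array([(320,296),(460,296)])+.5)/1.5-.5,.037);print('mouth',[W2S(x) for x in w])
E
```

```text
w 0.08924307448797344 th -0.0022842611830939307 ctr [ 0.16983718 -0.00125909] rearmid [ 0.11983731 -0.00114488]
[array([0.2371057 , 0.11803278]), array([ 0.23689794, -0.1175423 ])]
mouth [array([0.00165659, 0.06160293]), array([ 0.00110966, -0.06112772])]
```

The carton measures x = 0.170 m, y = -1 mm and straight, so it is home. I'm handing in.

```bash
python3 -c "
from rig import ticket
print(ticket.sign_off())"
```

```text
the job is handed in; nothing more can be done
None
```

I pushed the carton home and handed the job in: by the last camera view it stands straight against the end stop, about 1 mm off the lane's middle line. I saw no rail contact, but no verdict was reported, and an early descent overshot so the fingertips briefly touched the slide (about 3 N).

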